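# Square the book up on its stand and click the sliding bookend shut

## Task

Put the blue book away on its wooden stand: slide the orange bookend all the way back to its open end (on the right as the robot sees it, away from the left stop), then push the book, flat on the board, snugly into the corner so that it touches both the back stop and the left stop. Finally push the bookend along its rail towards the book until its spring catch clicks and it stays fully home, with the book still square in the corner, and leave the goblet, the tin and the candelabrum where they stand.

Things in the scene. Friction and masses are not known exactly. Their poses are not given: they have to be found in the camera images.
- stand: Fixed wooden book stand. Origin: on the table, under the board; x axis points to the back stop (away from the robot), y to the left stop, z up. Board: x -130 to +180, y -172 to +172 mm, top at z = 14 mm. Two dark stops, 12 mm thick, 22 mm high above the board. The book is home with its centre at x = +45, y = +80 mm, its axes along the stand's.
- stand_corner (a point): Inner corner of the two stops, on the board's top (stand x = 95, y = 155, z = 14 mm), axes as the stand's. The back stop's face runs from here along -y for 318 mm, the left stop's face along -x for 222 mm. The book's far left corner belongs here.
- catch (a point): Top centre of the dark spring-catch housing (24 x 34 mm, z = 14 to 60 mm) behind the rail, at stand x = 160, y = -15 mm. A sprung brass ball faces the rail; the bookend clicks past it just before it is fully home.
- book: Loose blue hardcover book lying flat, 100 mm (its x) by 150 mm (its y) by 28 mm thick, about 0.3 kg; origin at the centre of its underside, which lies on the board. It starts lying on the front part of the board, a little turned, its x axis roughly along the stand's x.
- bookend (a joint): Travel of the orange bookend along the stand's +y, in m: 0 = fully open (right-hand end), 0.140 = fully home, held by the catch. It slides easily and stays where it is left; from 0.124 to 0.133 the catch resists with about 6 N and pushes it back, beyond that it snaps home.
- bookend_lug (a point): Centre of the top of the bookend's black lug: 26 mm (stand x) by 16 mm (y), z = 48 to 90 mm; stand x = 65 mm, y = -148 mm + joint value; pushed from either side. Below it the orange jaw, 16 mm thick along y, spans stand x = 40 to 95 mm, z = 16 to 48 mm; when home its left face is 5 mm from the book's right edge. Axes as the stand's.
- goblet: Bystander: silver goblet, 110 mm high, 68 mm wide; origin at the centre of its foot.
- tin: Bystander: yellow tin with a brown lid, 107 mm high, 56 mm across; origin at the centre of its underside.
- candelabrum: Bystander: silver nine-branched candelabrum, 185 mm high, 190 mm wide along its y, foot 90 mm; origin at the centre of its foot.
There are look-alikes about, which are no part of the job. What is meant by the book is not purple, and is the larger of those in its own colour.

How it is judged:
By the outcome, as a careful person would: the job done as asked, in the order asked, and still so for the second after the job is handed in, with the robot touching nothing.
It also fails if it takes over 61 s, if anything falls off the work surface, if the arm or the gripper's body presses on something with over 40 N, if the wrist force passes 120 N, or if a joint passes its speed limit or range.

## Robot

A 6-joint arm with a two-finger parallel gripper is mounted at the origin on the work surface. World frame = base frame: x ahead of the robot, y to its left, z up, the work surface at z = 0. Lengths are in m, angles in degrees, forces in N, time in s.
With the tool pointing down it reaches from about 0.4 to 0.825 m from the base axis. Payload 7 kg.
Tool frame: the origin (TCP) lies at the centre of the arm's flange, where the gripper is bolted on; the fingertips stand 178 mm ahead of it and the grasp point (between the pads) lies 159 mm ahead of it; z points along the fingers, y is the line along which they close (so a half turn about z gives the same grasp; the last joint's range is limited). The gripper opens to 88 mm and grips with 3 to 60 N. Pads are 19 mm wide; open, the fingers measure 130 mm over their backs; the gripper's body (78 mm by 193 mm) begins 47 mm behind the grasp point.
Start: joints at [-48.295, 20.546, 0.682, 0, -70.136, -16.507], TCP at [0.287, -0.611, 0.405] pointing down, gripper open.
Joint ranges: [-176.03, 176.03], [-82.01, 121.73], [-58.28, 71.71], [-173.87, 95.51], [-174.79, -0.11], [-173.66, 173.66]. Speed limits (degrees/s): [136.94, 136.94, 172.46, 180, 180, 180].

## Interface

Orientations are given as [roll, pitch, yaw] about the fixed x, y, z axes, in that order (R = Rz(yaw) Ry(pitch) Rx(roll)).
In Python, from plant import telemetry, snapshot, workorder, nets gives the robot as it stands.
- The arm moves only by the shell command python3 -m creep 'ROWS'. ROWS is JSON, a list that holds one entry, the list of rows, each a list of 5 numbers: the shift along the tool's x, y, z normalised to -1 to 1, where 1 is 0.2 m, then the turn about the tool's z normalised to -1 to 1, where 1 is pi/2 rad, then the opening, from 0 (shut) to 1 (fully open). In form: [[[x, y, z, spin, hand], ...]]. A call has 1 to 8 rows; each row shifts and turns the commanded pose from where the row before left it, along the tool's axes as they then stand; what a row does not reach is not made up. A row lasts 1/12 s, in which the tool goes at most 41.7 mm and 7.16 degrees, less where a joint would pass 70% of its speed; a pose out of reach is approached as far as the arm can. A call with a number of a shift or a turn outside -1 to 1 is refused whole. A call with a gripper value outside its range is refused whole. The fingers move at their own pace and stop on an object; the grip force is fixed at half the most. Time passes only in rows, so rows that do not move let the fingers close. It gives the time, the measured TCP pose, the force, the opening and the grip force at its end, in the units of the state.
- telemetry.get_obs(): the state, without advancing time (a new reading comes with each control period).
- snapshot(name): name is "scene" or "top"; returns a dict with "frame" (384x512x3 uint8, red, green, blue), "fx", "fy", "cx", "cy" (pixels), "k1" (the pictures are not rectified: a ray, as slopes to the right and down, at radius r is drawn at 1 + k1 r^2 times it, then the intrinsics apply), "rvec" (rotation vector, rad) and "tvec" (3), from world to camera coordinates, as OpenCV has them. Camera axes: x right, y down, z forward; pixel columns grow to the right and rows downward; lengths in m; the calibration is good to about 2 mm. A picture is of the moment at which its call begins. There is no depth.
- workorder.close_job(): hands the job in; it is judged then, once.
Trained networks look in a picture, given as the dict that the camera call returned (one of the last four; its "shot" number tells which), for a name from the list of things; names that differ only in an ending like _2 or _b are one class to them, and where a whole thing is asked for, a point or a joint stands for the part that bears it (a point fixed in the world has none). Each returns a list of dicts, best first, with "confidence" (0 to 1); they miss things now and then, are a little off and sometimes report something else, mostly with a low value. They report only what shows in the picture. A call takes as long as a camera call. They do not tell look-alikes from the thing itself.
- nets.find_in(picture, query): "uv" ([column, row] in pixels, amid what is visible of it).
- nets.masks_of(picture, query): "region" (384x512 bool, what is visible of it) and "uv" ([column, row] in pixels, amid what is visible of it).
- nets.landmark_of(picture, query): "uv" ([column, row] in pixels: a listed point, or the origin of a listed thing).
The state is a dict: "clock": time; "joint_pos": joint angles; "qvel": joint speeds; "tau": joint torques, N m; "tool_pos": TCP position; "orientation": TCP orientation; "force": force on the tool from outside, world axes, zero at the start; "moment": the same for the moment, N m; "opening": finger opening in m; "gripper_force": force on a finger pad.
Only numpy, scipy, OpenCV 4.12 (cv2) and the standard library are available. Lean on these libraries where they do the work, as an engineer would, in place of code of your own. Each camera call takes 0.05 s, during which the arm holds its last target. There are 200 camera calls.

## Working session

There is one attempt and no reset: what is moved stays moved. The work goes in short steps, Python scripts to look and compute and a shell command to move; the robot and the scene stay as the last step left them, time stands still between calls to the robot, and variables do not carry over. Pictures are saved under pics/ and viewed, at most 10 in all, crops included, and the job is handed in when it is done.

```bash
ls; mkdir -p pics; cat > h.py <<'E'
import numpy as np,cv2
from plant import telemetry,snapshot,workorder,nets
def cam(p):
    R=cv2.Rodrigues(np.array(p["rvec"],float))[0];t=np.array(p["tvec"],float).ravel();return R,t
def w2p(p,X):
    R,t=cam(p);c=np.atleast_2d(X)@R.T+t;s=c[:,:2]/c[:,2:];r2=(s**2).sum(1,keepdims=True);s=s*(1+p["k1"]*r2)
    return s*[p["fx"],p["fy"]]+[p["cx"],p["cy"]]
def p2w(p,uv,z):
    R,t=cam(p);d=(np.atleast_2d(uv)-[p["cx"],p["cy"]])/[p["fx"],p["fy"]];s=d.copy()
    for _ in range(20): s=d/(1+p["k1"]*(s**2).sum(1,keepdims=True))
    r=np.c_[s,np.ones(len(s))]@R;o=-R.T@t
    return o+r*((z-o[2])/r[:,2:])
def save(p,n,s=1.5): cv2.imwrite("pics/"+n,cv2.resize(p["frame"][:,:,::-1],None,fx=s,fy=s))
E
python3 - <<'E'
from h import *
print(telemetry.get_obs())
for c in("top","scene"):
    p=snapshot(c);save(p,c+"0.png");R,t=cam(p);print(c,p["fx"],p["k1"],-R.T@t)
    for q,z in(("stand",0),("stand_corner",.014),("catch",.06),("book",.014),("bookend_lug",.09),("goblet",0),("tin",0),("candelabrum",0)):
        for d in nets.landmark_of(p,q)[:3]: print(q,np.round(d["uv"],1),round(d["confidence"],2),p2w(p,d["uv"],z).round(4)[0,:2])
E
```

```text
pics
{'clock': 0.0, 'joint_pos': array([-4.82936054e+01,  2.05905521e+01,  6.34102281e-01, -1.90594120e-02,
       -7.01372009e+01, -1.65077492e+01]), 'qvel': array([ 0.07006721,  0.06067257,  0.06334405, -0.09997309, -0.03044654,
       -0.05900892]), 'tau': array([ 4.85823675e-04, -5.82714200e+01,  2.93064612e+01,  6.99748233e+00,
        6.93586378e-03, -1.56536134e-04]), 'tool_pos': array([ 0.28730597, -0.61058374,  0.40373825]), 'orientation': array([ 1.79905118e+02, -9.43414871e-03, -1.54807837e+02]), 'force': array([ 0.39888841, -0.95391318,  0.29926867]), 'moment': array([-0.02556471,  0.037374  ,  0.03265757]), 'gripper_force': 0.0, 'opening': 0.08732370088660743}
top 364.5303963364705 -0.052214158679355006 [0.39392382 0.07488809 1.01574923]
stand [274.8 177. ] 0.62 [0.5643 0.0194]
stand_corner [219.6 141.2] 0.56 [0.6597 0.178 ]
catch [285.2 117. ] 0.78 [ 0.7202 -0.002 ]
catch [175.5 138.3] 0.73 [0.6522 0.2927]
book [254.6 191.2] 0.86 [0.5205 0.0752]
book [247.8 260. ] 0.78 [0.3319 0.0882]
book [174.2 269.7] 0.72 [0.2996 0.287 ]
bookend_lug [298.8 144.8] 0.77 [ 0.636  -0.0364]
goblet [189.  196.8] 0.71 [0.501  0.2588]
goblet [285.1 116.4] 0.36 [ 0.7425 -0.0065]
tin [386.5 207.1] 0.64 [ 0.4882 -0.2973]
tin [176.1 137.7] 0.56 [0.6703 0.3047]
candelabrum [175.1 140.3] 0.72 [0.6625 0.3072]
scene 467.7889305887284 -0.09271905079194372 [1.30337466 0.04101481 1.05593288]
stand [242.7 211.9] 0.84 [0.5576 0.0076]
stand_corner [306.2 239.4] 0.59 [0.6567 0.1748]
catch [241.3 254.6] 0.83 [0.7273 0.0075]
catch [331.5 189.9] 0.3 [0.5292 0.2488]
book [338.2 143.7] 0.95 [0.3138 0.2986]
book [274.  148.9] 0.9 [0.3345 0.1004]
book [269.3 200.4] 0.88 [0.529  0.0815]
bookend_lug [225.8 218.4] 0.64 [ 0.6407 -0.0315]
goblet [333.3 193.8] 0.79 [0.4967 0.265 ]
tin [136.7 192.6] 0.7 [ 0.4882 -0.2971]
candelabrum [356.2 244.4] 0.72 [0.6649 0.3076]
candelabrum [329.4 191.6] 0.47 [0.4887 0.2547]
```

View pics/top0.png

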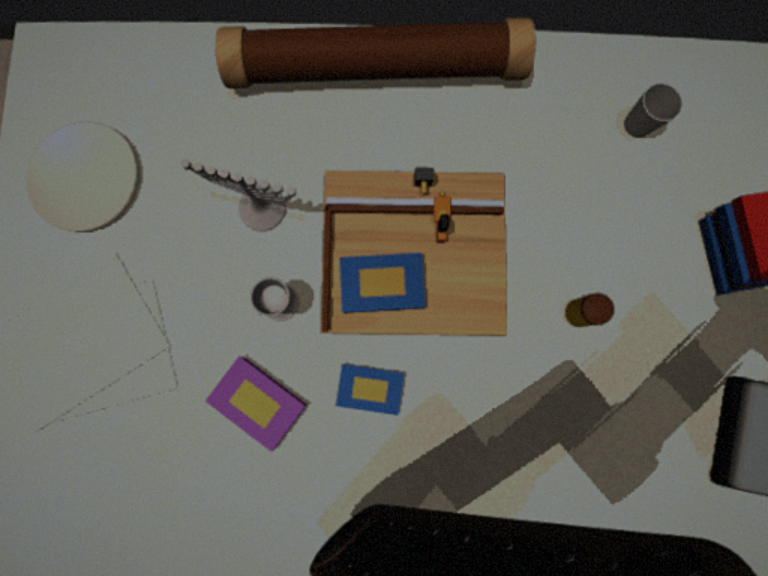

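View pics/scene0.png

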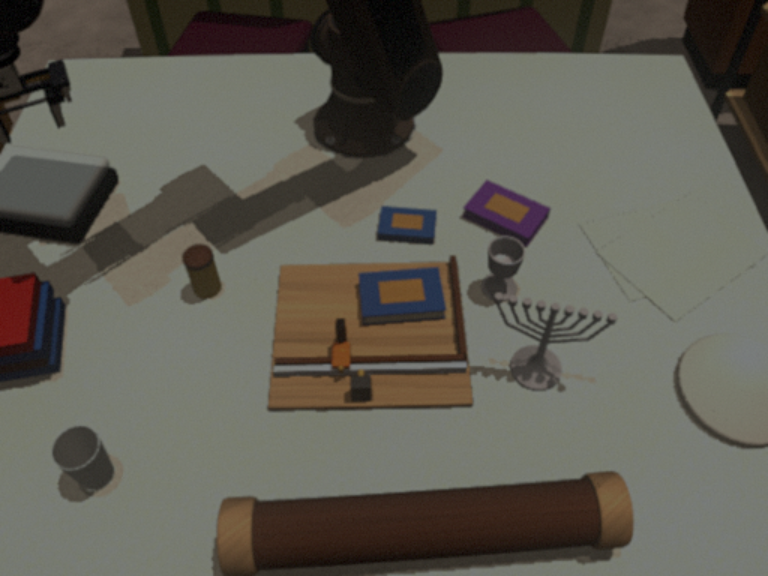

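The top view (at 1.5x scale) shows the board at (322–506, 171–334), the large blue book at (383,283) and the lug at (443,222). The goblet is at (272,297), the candelabrum at (262,210) and the tin at (590,310). The small blue book at (370,388) is the look-alike. The scene view agrees. Next I'll refine the stand and book poses.

```bash
cat >> h.py <<'E'
def rect(W):
    (c,s,a)=cv2.minAreaRect((W[:,:2]*1000).astype(np.float32));return np.round(c,1),np.round(s,1),round(a,2)
def blob(p,q,z,near=None):
    out=[]
    for d in nets.masks_of(p,q)[:3]:
        m=d["region"].astype(np.uint8);cs=max(cv2.findContours(m,0,1)[0],key=cv2.contourArea)[:,0]
        out.append((round(d["confidence"],2),)+rect(p2w(p,cs.astype(float),z)))
    return out
def bluetop(p,c=(.52,.08)):
    # orange+blue of the book's cover in top view: blue pixels near c
    f=p["frame"].astype(int);m=((f[:,:,2]-f[:,:,0])>35).astype(np.uint8)
    n,l,s,cc=cv2.connectedComponentsWithStats(m)
    k=[i for i in range(1,n) if s[i,4]>300]
    W=p2w(p,cc,.042);i=min(k,key=lambda i:np.hypot(W[i,0]-c[0],W[i,1]-c[1]))
    cs=max(cv2.findContours((l==i).astype(np.uint8),0,1)[0],key=cv2.contourArea)[:,0]
    return rect(p2w(p,cs.astype(float),.042)),s[i]
E
python3 - <<'E'
from h import *
for c in("top","scene"):
    p=snapshot(c)
    print(c,"stand",blob(p,"stand",.014));print("book",blob(p,"book",.042))
    try: print(bluetop(p))
    except Exception as e: print(e)
    if c=="top":
        x,y=w2p(p,[.57,.02,.014])[0];f=p["frame"][int(y)-75:int(y)+75,int(x)-90:int(x)+90]
        print(int(x)-90,int(y)-75);cv2.imwrite("pics/crop1.png",cv2.resize(f[:,:,::-1],None,fx=4,fy=4,interpolation=2))
E
```

```text
top stand [(0.8, array([593.1,  18.8]), array([314.5, 343.9]), 0.9)]
book [(0.9, array([336.1,  93.1]), array([111.3,  75.7]), 83.62), (0.8, array([306.1, 292.2]), array([150.7, 104.8]), 54.94), (0.75, array([527.2,  77. ]), array([101.7, 149.6]), 4.89)]
((array([525.8,  75.8]), array([ 98.9, 147.3]), 5.01), array([ 227,  169,   56,   39, 1372], dtype=int32))
184 99
scene stand [(0.73, array([586.6,  16.3]), array([329.9, 343.2]), 0.92)]
book [(0.88, array([361.2,  89. ]), array([111.6,  92.9]), 82.99), (0.75, array([327.5, 287.6]), array([156.8, 122.5]), 56.13), (0.58, array([535.6,  73.9]), array([122.1, 154.3]), 3.98)]
((array([527.6,  78.8]), array([ 93.7, 135.9]), 5.04), array([245, 179,  51,  31, 605], dtype=int32))
```

View pics/crop1.png

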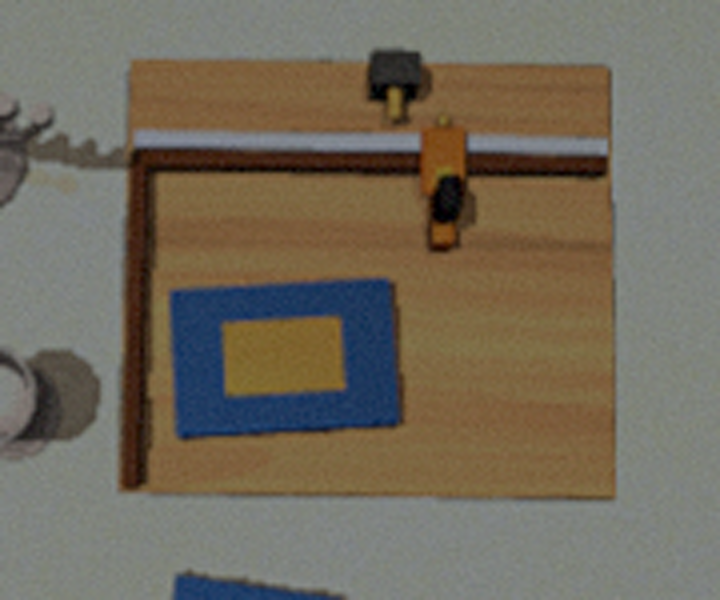

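The crop shows clean board corners at (132,60), (610,66) and (615,498), with (121,490) in front. The book's cover corners are at (170,292), (390,280), (401,424) and (178,437), and the lug top is at about (446,196).

```bash
python3 - <<'E'
from h import *
p=snapshot("top");o=np.array([184,99])
P=lambda l,z:(p2w(p,np.array(l)/4-.375+o,z)*1000).round(1)[:,:2]
B=P([[132,60],[610,66],[615,498],[121,490]],.014);print("board",B)
M=np.array([[180,172],[180,-172],[-130,-172],[-130,172]],float)
A,_=cv2.estimateAffinePartial2D(M.astype(np.float32),B.astype(np.float32),method=cv2.LMEDS);print(A, np.degrees(np.arctan2(A[1,0],A[0,0])),np.hypot(*A[:,0]))
mc,bc=M.mean(0),B.mean(0);H=(M-mc).T@(B-bc);a=np.arctan2(H[0,1]-H[1,0],H[0,0]+H[1,1]);R=np.array([[np.cos(a),-np.sin(a)],[np.sin(a),np.cos(a)]]);t=bc-R@mc
print("LS",np.degrees(a),t,"res",(M@R.T+t-B).round(1).tolist())
for n,q in dict(corner=[95,155],catch=[160,-15],bookhome=[45,80],lug0=[65,-148],lughome=[65,-8]).items():print(n,(R@q+t).round(1))
k=P([[170,292],[390,280],[401,424],[178,437]],.042);print("book",k.tolist(),k.mean(0))
print("inner corner",P([[153,172]],.014+.000),"lug",P([[446,196]],.09),"catch",P([[395,62]],.06))
E
```

```text
board [[ 740.1  189.8]
 [ 746.3 -151.2]
 [ 438.8 -155. ]
 [ 434.5  184.5]]
[[ 9.88996699e-01 -1.49998179e-02  5.65200070e+02]
 [ 1.49998179e-02  9.88996699e-01  1.66500061e+01]] 0.868921372367281 0.9891104416627068
LS 0.8689211013350471 [564.92787486  16.64587618] res [[2.2, 1.6], [1.2, -1.4], [-1.2, -2.3], [-2.2, 2.2]]
corner [657.6 173.1]
catch [725.1   4.1]
bookhome [608.7  97.3]
lug0 [ 632.2 -130.4]
lughome [630.    9.6]
book [[568.2, 153.9], [580.8, 5.0], [483.0, -4.4], [469.9, 144.8]] [525.475  74.825]
inner corner [[658.6 171.5]] lug [[628.2 -26.9]] catch [[728.1   5.8]]
```

```bash
cat > goto.py <<'E'
import sys
from h import *
# args: stand x,y (mm), tip z(mm), yaw rel stand -> total tool shift in norm units
O=np.array([565,17.]);A=np.radians(.9)
s=telemetry.get_obs();T=s["tool_pos"]*1000;y=s["orientation"][2]
R=np.array([[np.cos(A),-np.sin(A)],[np.sin(A),np.cos(A)]])
print("t",round(s["clock"],2),"now stand",(R.T@(T[:2]-O)).round(1),"tip z",round(T[2]-178,1),"yaw",round(y-.9,2),"F",s["force"].round(1),"op",round(s["opening"],3))
if len(sys.argv)>1:
    a=[float(v) for v in sys.argv[1:]];d=R@a[:2]+O-T[:2];c,n=np.cos(np.radians(y)),np.sin(np.radians(y))
    dy=(a[3]+.9-y+180)%360-180
    print("shift",np.round([(c*d[0]+n*d[1])/200,(n*d[0]-c*d[1])/200,-(a[2]+178-T[2])/200],4),"spin",round(-dy/90,4))
E
python3 -m creep '[[[0,0,0,-0.079,0],[0,0,0,-0.079,0],[0,0,0,-0.079,0],[0,0,0,-0.079,0],[0,0,0,-0.079,0],[0,0,0,-0.079,0],[0,0,0,-0.079,0],[0,0,0,-0.079,0]]]'; python3 goto.py 65 15 222 -90
```

```text
clock: 1.92
tool_pos: [0.2873, -0.6108, 0.4046]
orientation: [180.0, 0.0, -97.6]
force: [0.3, -0.5, -0.4]
opening: 0.04
gripper_force: 0.0
t 1.92 now stand [-287.5 -623.3] tip z 226.6 yaw -98.47 F [ 0.3 -0.5 -0.4] op 0.04
shift [-3.4164 -1.273   0.0232] spin -0.0941
```

```bash
python3 -m creep '[[[-0.19,-0.07,0,0,0],[-0.19,-0.07,0,0,0],[-0.19,-0.07,0,0,0],[-0.19,-0.07,0,0,0],[-0.19,-0.07,0,0,0],[-0.19,-0.07,0,0,0],[-0.19,-0.07,0,0,0],[-0.19,-0.07,0,0,0]]]' >/dev/null; python3 -m creep '[[[-0.19,-0.07,0,0,0],[-0.19,-0.07,0,0,0],[-0.19,-0.07,0,0,0],[-0.19,-0.07,0,0,0],[-0.19,-0.07,0,0,0],[-0.19,-0.07,0,0,0],[-0.19,-0.07,0,0,0],[-0.19,-0.07,0,0,0]]]' >/dev/null; python3 goto.py 65 15 66 -90
```

```text
t 3.25 now stand [ 27.7 -54.9] tip z 227.1 yaw -98.8 F [ 0.6 -1.4  0.3] op 0.001
shift [-0.3737 -0.131   0.8053] spin -0.0978
```

```bash
python3 -m creep '[[[-0.18,-0.065,0,0,0],[-0.19,-0.065,0,0,0],[0,0,0.1,-0.05,0],[0,0,0.15,-0.048,0],[0,0,0.15,0,0],[0,0,0.15,0,0],[0,0,0.1,0,0],[0,0,0,0,0]]]' >/dev/null; python3 goto.py 65 15 66 -90; python3 - <<'E'
from h import *
p=snapshot("top");f=p["frame"][90:240,180:370];cv2.imwrite("pics/c2.png",cv2.resize(f[:,:,::-1],None,fx=4,fy=4))
E
```

```text
t 3.92 now stand [62.5 12. ] tip z 91.8 yaw -90.04 F [-0.6 -1.1 -0.1] op -0.0
shift [-0.015  -0.0126  0.129 ] spin -0.0005
```

View pics/c2.png

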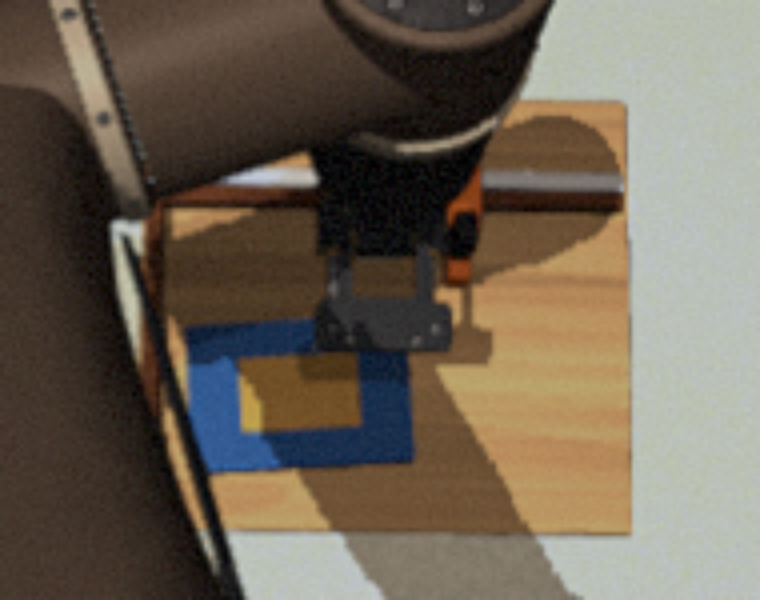

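The gripper sits just left of the lug at (460,232) and hangs over the book with clearance. I'll lower it, then push right.

```bash
python3 -m creep '[[[0,0,0.12,0,0],[0,0,0,0,0],[0.08,0,0,0,0],[0.08,0,0,0,0],[0.08,0,0,0,0],[0.08,0,0,0,0],[0.08,0,0,0,0],[0.08,0,0,0,0]]]'; python3 -m creep '[[[0.06,0,0,0,0],[0.05,0,0,0,0],[0.03,0,0,0,0],[0,0,0,0,0]]]'; python3 goto.py 65 -130 66 -90
```

```text
clock: 4.63
tool_pos: [0.631, -0.0662, 0.2531]
orientation: [-179.9, 0.0, -89.1]
force: [0.4, 0.9, -0.3]
opening: 0.0002
gripper_force: 0.6
clock: 4.97
tool_pos: [0.631, -0.0947, 0.2514]
orientation: [-180.0, -0.0, -89.2]
force: [1.0, 0.9, 0.4]
opening: 0.0006
gripper_force: 0.0
t 4.97 now stand [  64.3 -112.8] tip z 73.4 yaw -90.06 F [1.  0.9 0.4] op 0.001
shift [ 0.0862 -0.0037  0.037 ] spin -0.0007
```

```bash
python3 -m creep '[[[0.03,0,0,0,0],[0.02,0,0,0,0],[0.02,0,0,0,0],[0,0,0,0,0],[0,0,0,0,0]]]'; python3 -m creep '[[[0.01,0,0,0,0],[0.01,0,0,0,0],[0,0,0,0,0]]]';python3 goto.py
```

```text
clock: 5.38
tool_pos: [0.6311, -0.1078, 0.2505]
orientation: [180.0, -0.0, -89.1]
force: [1.9, -0.3, -0.1]
opening: 0.0002
gripper_force: 0.0
clock: 5.63
tool_pos: [0.6311, -0.1112, 0.2505]
orientation: [180.0, 0.1, -89.1]
force: [-1.7, 4.1, -1.3]
opening: 0.0006
gripper_force: 2.0
t 5.63 now stand [  64.1 -129.2] tip z 72.5 yaw -90.0 F [-1.7  4.1 -1.3] op 0.001
```

```bash
python3 -m creep '[[[0.01,0,0,0,0],[0.005,0,0,0,0],[0,0,0,0,0]]]'; python3 -m creep '[[[0.01,0,0,0,0],[0.005,0,0,0,0],[0,0,0,0,0],[0,0,0,0,0]]]'; python3 goto.py
```

```text
clock: 5.88
tool_pos: [0.6311, -0.112, 0.2506]
orientation: [-180.0, 0.2, -89.1]
force: [-4.8, 17.4, 2.9]
opening: 0.0004
gripper_force: 9.0
clock: 6.22
tool_pos: [0.6311, -0.1128, 0.2505]
orientation: [-180.0, 0.4, -89.1]
force: [-4.8, 30.6, 7.3]
opening: 0.0002
gripper_force: 15.6
t 6.22 now stand [  64.  -130.8] tip z 72.5 yaw -89.96 F [-4.8 30.6  7.3] op 0.0
```

The bookend is on its open end stop: the lug face is at about -140. Next I'll back off, rise and turn to get in front of the book.

```bash
python3 -m creep '[[[-0.1,0,0,0,0],[-0.1,0,0,0,0.3],[0,0,-0.15,0,1],[0,0,-0.15,0.079,1],[0,0,0,0.079,1],[0,0,0,0.079,1],[0,0,0,0.079,1],[0,0,0,0.079,1]]]'>/dev/null; python3 -m creep '[[[0,0,0,0.079,1],[0,0,0,0.079,1],[0,0,0,0.079,1],[0,0,0,0.079,1],[0,0,0,0.079,1],[0,0,0,0.079,1],[0,0,0,0.079,1],[0,0,0,0.079,1]]]'; python3 goto.py -122 58 60 -180
```

```text
clock: 7.55
tool_pos: [0.6306, -0.0778, 0.3106]
orientation: [-180.0, -0.0, 178.1]
force: [-0.8, -0.1, 0.0]
opening: 0.087
gripper_force: 0.0
t 7.55 now stand [ 64.1 -95.8] tip z 132.6 yaw 177.23 F [-0.8 -0.1  0. ] op 0.087
shift [0.9668 0.7232 0.3632] spin -0.0308
```

```bash
python3 -m creep '[[[0.161,0.12,0,-0.03,1],[0.161,0.12,0,0,1],[0.161,0.12,0,0,1],[0.161,0.12,0,0,1],[0.161,0.12,0,0,1],[0.161,0.12,0,0,1],[0,0,0.15,0,1],[0,0,0.2,0,1]]]'; python3 -m creep '[[[0,0,0.05,0,1],[0,0,0,0,1],[0,0,0,0,1]]]'>/dev/null; python3 goto.py -120 58 21 -180;python3 - <<'E'
from h import *
p=snapshot("top");f=p["frame"][90:240,180:370];cv2.imwrite("pics/c3.png",cv2.resize(f[:,:,::-1],None,fx=4,fy=4))
E
```

```text
clock: 8.22
tool_pos: [0.4358, 0.066, 0.244]
orientation: [179.7, 0.6, -178.5]
force: [2.2, 1.4, -0.8]
opening: 0.0879
gripper_force: 0.0
t 8.47 now stand [-128.4   48.9] tip z 52.7 yaw -179.7 F [0.1 0.1 0.5] op 0.088
shift [-0.0422  0.0452  0.1584] spin 0.0034
```

View pics/c3.png

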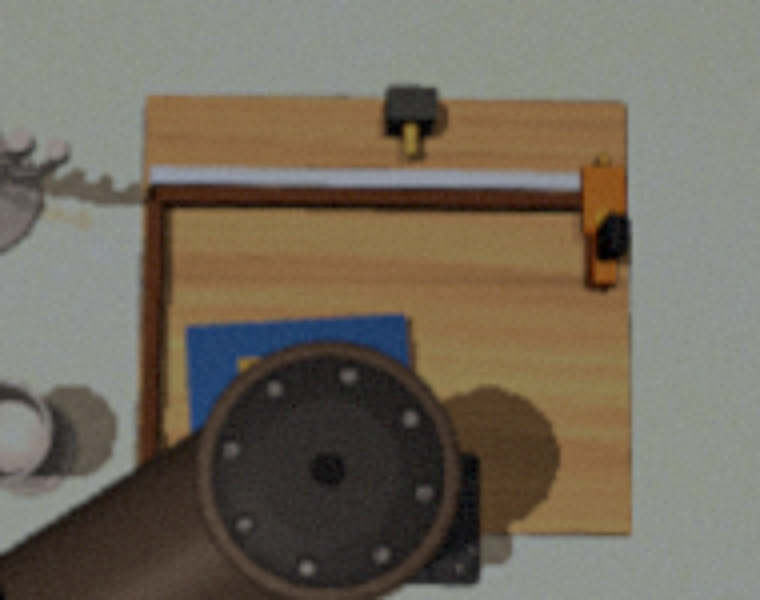

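The bookend is fully open at (605,235) and the gripper is in front of the book. I'll lower it and push the book towards the back stop.

```bash
python3 -m creep '[[[-0.025,0.045,0,0,1],[0,0,0.1,0,1],[0,0,0.06,0,1],[0,0,0,0,1],[0,0,0,0,1]]]'; python3 -m creep '[[[-0.05,0,0,0,1],[-0.05,0,0,0,1],[-0.06,0,0,0,1],[-0.06,0,0,0,1],[-0.06,0,0,0,1],[-0.06,0,0,0,1],[0,0,0,0,1]]]'; python3 goto.py -15 58 21 -180
```

```text
clock: 8.93
tool_pos: [0.4411, 0.0732, 0.1993]
orientation: [-180.0, 0.0, -178.8]
force: [-0.0, 0.1, 0.3]
opening: 0.0877
gripper_force: 0.0
clock: 9.52
tool_pos: [0.5114, 0.0747, 0.1995]
orientation: [180.0, 0.1, -178.8]
force: [0.4, -0.1, 0.3]
opening: 0.0883
gripper_force: 0.0
t 9.52 now stand [-52.6  58.6] tip z 21.5 yaw -179.74 F [ 0.4 -0.1  0.3] op 0.088
shift [-0.1882 -0.0036  0.0026] spin 0.0029
```

```bash
python3 -m creep '[[[-0.06,0,0,0.003,1],[-0.05,0,0,0,1],[-0.03,0,0,0,1],[-0.02,0,0,0,1],[0,0,0,0,1],[0,0,0,0,1]]]'; python3 goto.py -15 58 21 -180;  python3 -m creep '[[[-0.01,0,0,0,1],[-0.01,0,0,0,1],[0,0,0,0,1]]]'; python3 goto.py -15 58 21 -180
```

```text
clock: 10.02
tool_pos: [0.5408, 0.075, 0.1988]
orientation: [180.0, 0.1, -179.1]
force: [-0.1, 0.4, 0.2]
opening: 0.0876
gripper_force: 0.0
t 10.02 now stand [-23.3  58.3] tip z 20.8 yaw -180.0 F [-0.1  0.4  0.2] op 0.088
shift [-0.0415 -0.0017 -0.0011] spin -0.0
clock: 10.27
tool_pos: [0.5444, 0.0749, 0.1987]
orientation: [-180.0, -0.0, -179.1]
force: [-2.7, 0.2, 2.6]
opening: 0.0877
gripper_force: 1.2
t 10.27 now stand [-19.7  58.2] tip z 20.7 yaw -179.99 F [-2.7  0.2  2.6] op 0.088
shift [-0.0236 -0.0012 -0.0015] spin 0.0001
```

```bash
python3 -m creep '[[[-0.01,0,0,0,1],[-0.01,0,0,0,1],[0,0,0,0,1]]]'; python3 -m creep '[[[-0.01,0,0,0,1],[0,0,0,0,1],[0,0,0,0,1]]]'; python3 goto.py -15 58 21 -180
```

```text
clock: 10.52
tool_pos: [0.548, 0.0749, 0.1984]
orientation: [-180.0, -0.1, -179.1]
force: [-5.8, 1.3, 4.0]
opening: 0.0876
gripper_force: 3.0
clock: 10.77
tool_pos: [0.5485, 0.0747, 0.1981]
orientation: [-179.9, -0.3, -179.1]
force: [-12.6, 3.6, 7.2]
opening: 0.0876
gripper_force: 6.2
t 10.77 now stand [-15.6  58. ] tip z 20.1 yaw -180.04 F [-12.6   3.6   7.2] op 0.088
shift [-0.0028  0.0001 -0.0045] spin -0.0005
```

```bash
python3 -m creep '[[[0.1,0,0,0,1],[0.05,0,0,0,1],[0,0,-0.15,0,0.5],[0,0,-0.15,-0.079,0],[0,0,0,-0.079,0],[0,0,0,-0.079,0],[0,0,0,-0.079,0],[0,0,0,-0.079,0]]]'>/dev/null; python3 -m creep '[[[0,0,0,-0.079,0],[0,0,0,-0.079,0],[0,0,0,-0.079,0],[0,0,0,-0.079,0],[0,0,0,-0.079,0],[0,0,0,-0.079,0],[0,0,0,-0.079,0],[0,0,0,-0.05,0]]]'>/dev/null; python3 goto.py 50 -52 60 -90
```

```text
t 12.1 now stand [-43.2  58.5] tip z 81.0 yaw -89.77 F [-0.1 -0.4 -0.2] op 0.002
shift [ 0.5541 -0.4637  0.1048] spin 0.0025
```

```bash
python3 -m creep '[[[0.14,-0.116,0,0,0],[0.14,-0.116,0,0,0],[0.14,-0.116,0,0,0],[0.14,-0.116,0,0.002,0],[0,0,0.15,0,0],[0,0,0.1,0,0],[0,0,0,0,0],[0,0,0,0,0]]]'>/dev/null; python3 goto.py 50 -52 21 -90; python3 - <<'E'
from h import *
p=snapshot("top");f=p["frame"][90:240,180:370];cv2.imwrite("pics/c4.png",cv2.resize(f[:,:,::-1],None,fx=4,fy=4))
E
```

```text
t 12.77 now stand [ 48.8 -54.2] tip z 30.0 yaw -90.35 F [0.2 0.  1.1] op 0.0
shift [-0.0112 -0.0061  0.0448] spin -0.0039
```

View pics/c4.png

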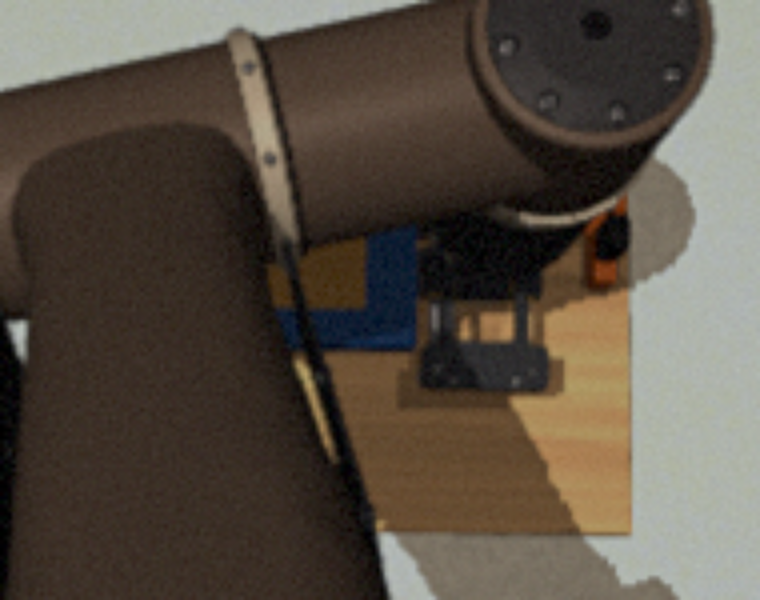

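The book is now square, with its right edge at (417,300), and the fingers are to the right of it. I'll push it left.

```bash
python3 -m creep '[[[0,0,0.045,-0.004,0],[0,0,0,0,0],[-0.04,0,0,0,0],[-0.04,0,0,0,0],[-0.04,0,0,0,0],[-0.04,0,0,0,0],[-0.03,0,0,0,0],[0,0,0,0,0]]]'>/dev/null; python3 goto.py 50 -5 21 -90;  python3 -m creep '[[[-0.02,0,0,0,0],[-0.015,0,0,0,0],[0,0,0,0,0]]]'>/dev/null; python3 goto.py 50 -5 21 -90
```

```text
t 13.48 now stand [ 49.  -14.5] tip z 22.0 yaw -89.92 F [0.1 0.1 0.1] op 0.001
shift [-0.0474 -0.005   0.0048] spin 0.0009
t 13.73 now stand [48.8 -8.6] tip z 21.6 yaw -90.0 F [1.2 0.2 0.4] op 0.001
shift [-0.018  -0.0058  0.0031] spin 0.0
```

```bash
python3 -m creep '[[[-0.015,0,0,0,0],[-0.01,0,0,0,0],[0,0,0,0,0]]]'>/dev/null; python3 goto.py;  python3 -m creep '[[[-0.01,0,0,0,0],[0,0,0,0,0],[0,0,0,0,0]]]'>/dev/null; python3 goto.py
```

```text
t 13.98 now stand [48.7 -5.6] tip z 21.6 yaw -90.02 F [  1.9 -12.9   1.8] op 0.0
t 14.23 now stand [48.7 -5.3] tip z 21.6 yaw -90.05 F [  3.7 -21.8   1. ] op 0.001
```

```bash
python3 -m creep '[[[0.08,0,0,0,0],[0.05,0,0,0,0],[0,0,-0.15,0,0],[0,0,-0.15,0,0],[0,0.2,0,0,0],[0,0.2,0,0,0],[0,0.15,0,0,0],[0,0,0,0,0]]]'>/dev/null; python3 goto.py -50 80 22 -90
```

```text
t 14.9 now stand [-66.8 -28.8] tip z 81.3 yaw -90.1 F [-2.2 -0.3 -0.9] op 0.001
shift [-0.5443 -0.083   0.2966] spin -0.0011
```

```bash
python3 -m creep '[[[-0.18,0,0,0,0],[-0.18,0,0,0,0],[-0.18,-0.02,0,0,0],[0,0,0.15,0,0],[0,0,0.14,0,0],[0,0,0,0,0],[0,0,0,0,0]]]'>/dev/null; python3 goto.py -26 80 21 -90
```

```text
t 15.48 now stand [-57.6  79.9] tip z 22.8 yaw -89.99 F [-0.9 -0.2  1.1] op 0.001
shift [-0.0006 -0.158   0.009 ] spin 0.0001
```

```bash
python3 -c "
from h import *
p=snapshot('scene')
cv2.imwrite('pics/s5.png',cv2.resize(p['frame'][150:310,150:380,::-1],None,fx=3.4,fy=3.4,interpolation=2))"
```

```text
(no output)
```

View pics/s5.png

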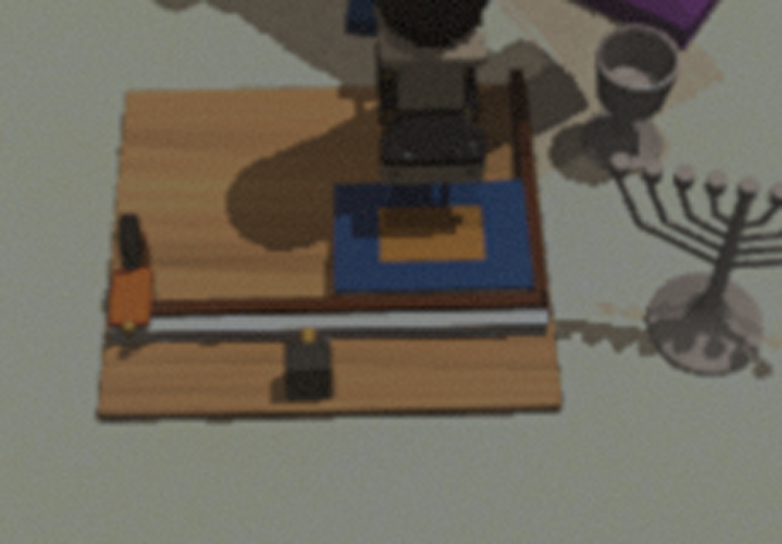

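The book at (435,235) looks seated against both stops, and the bookend is open. I'll give it a gentle seating push in +x.

```bash
python3 -m creep '[[[0,-0.05,0,0,0],[0,-0.05,0,0,0],[0,-0.04,0,0,0],[0,-0.01,0,0,0],[0,0,0,0,0]]]'>/dev/null; python3 goto.py;  python3 -m creep '[[[0,-0.01,0,0,0],[0,-0.01,0,0,0],[0,0,0,0,0],[0,0,0,0,0]]]'>/dev/null; python3 goto.py
```

```text
t 15.95 now stand [-26.1  79.8] tip z 24.1 yaw -90.06 F [0.7 0.4 0. ] op 0.0
t 16.28 now stand [-23.2  79.9] tip z 23.7 yaw -90.0 F [-0.2 -0.5 -0.5] op 0.0
```

```bash
python3 -m creep '[[[0,-0.01,0,0,0],[0,0,0,0,0],[0,0,0,0,0]]]'>/dev/null; python3 goto.py;  python3 -m creep '[[[0,-0.01,0,0,0],[0,-0.005,0,0,0],[0,0,0,0,0]]]'>/dev/null; python3 goto.py;  python3 -m creep '[[[0,-0.01,0,0,0],[0,0,0,0,0],[0,0,0,0,0]]]'>/dev/null; python3 goto.py
```

```text
t 16.53 now stand [-21.3  80. ] tip z 23.6 yaw -90.0 F [-0.7 -0.4  0.6] op 0.0
t 16.78 now stand [-20.3  79.7] tip z 23.3 yaw -90.04 F [-13.    3.9   9.2] op 0.001
t 17.03 now stand [-19.8  79.6] tip z 23.0 yaw -90.06 F [-19.5   6.6  14.3] op 0.001
```

Snug on both sides. Next I'll move to the right of the lug.

```bash
python3 -m creep '[[[0,0.08,0,0,0],[0,0.05,0,0,0],[0,0,-0.2,0,0],[0,0,-0.2,0,0],[0,0,-0.1,0,0],[0.2,0,0,0,0],[0.2,0,0,0,0],[0.2,0,0,0,0]]]'>/dev/null; python3 goto.py 65 -188 66 -90
```

```text
t 17.7 now stand [-42.3 -40.7] tip z 124.6 yaw -89.86 F [ 1.7 -0.3 -0. ] op 0.001
shift [ 0.7378 -0.5348  0.2932] spin 0.0015
```

```bash
python3 -m creep '[[[0.15,-0.1,0,0,0],[0.15,-0.1,0,0,0],[0.15,-0.1,0,0,0],[0.15,-0.1,0,0,0],[0.1,-0.1,0,0,0],[0,0,0,0,0],[0,0,0,0,0]]]'>/dev/null; python3 goto.py 65 -190 66 -90
python3 - <<'E'
from h import *
p=snapshot("top");f=p["frame"][90:240,180:370];cv2.imwrite("pics/c6.png",cv2.resize(f[:,:,::-1],None,fx=4,fy=4))
print(bluetop(p,(.6,.09)))
E
```

```text
t 18.28 now stand [  58.2 -181.4] tip z 122.7 yaw -90.13 F [-1.1 -0.1 -0.2] op 0.0
shift [ 0.043  -0.0339  0.2837] spin -0.0015
((array([607. , 124.6]), array([100.1,  95.8]), 1.68), array([220, 140,  36,  37, 822], dtype=int32))
```

View pics/c6.png

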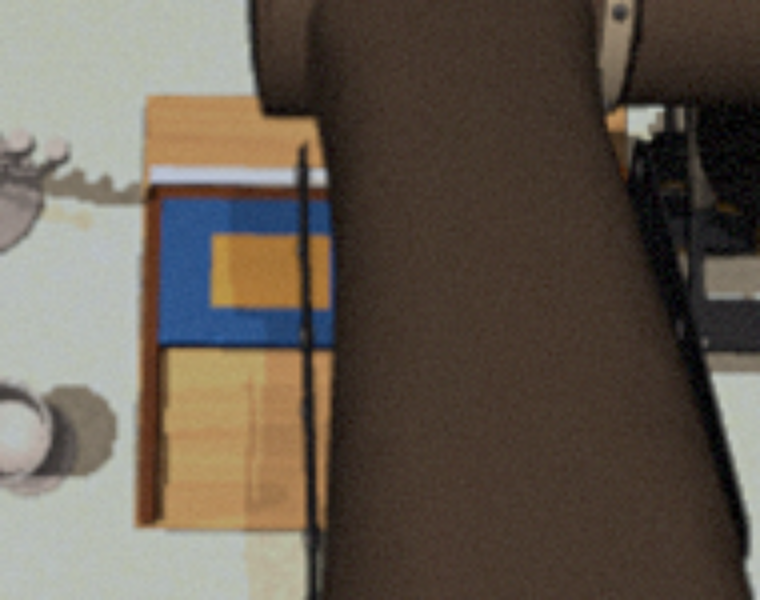

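The book sits in the corner, with its top-left at (160,198) against both stops. I'll lower the gripper beside the lug and push.

```bash
python3 -m creep '[[[0.04,-0.034,0,0,0],[0,0,0.1,0,0],[0,0,0.1,0,0],[0,0,0.08,0,0],[0,0,0,0,0],[0,0,0,0,0]]]'>/dev/null; python3 goto.py 65 -60 66 -90; python3 -m creep '[[[-0.05,0,0,0,0],[-0.08,0,0,0,0],[-0.08,0,0,0,0],[-0.08,0,0,0,0],[-0.08,0,0,0,0],[-0.08,0,0,0,0],[-0.08,0,0,0,0],[0,0,0,0,0]]]'>/dev/null; python3 goto.py 65 -45 66 -90
```

```text
t 18.83 now stand [  64.5 -187.4] tip z 67.5 yaw -89.93 F [0.2 0.5 0.6] op 0.0
shift [-0.6372 -0.0035  0.0076] spin 0.0008
t 19.5 now stand [ 65.2 -79.1] tip z 69.7 yaw -89.85 F [ 0.4 -1.1  0.4] op -0.0
shift [-0.1708  0.0007  0.0185] spin 0.0017
```

```bash
python3 -m creep '[[[-0.06,0,0,0,0],[-0.06,0,0,0,0],[-0.04,0,0,0,0],[-0.03,0,0,0,0],[-0.03,0,0,0,0],[0,0,0,0,0]]]'>/dev/null; python3 goto.py; python3 -m creep '[[[-0.03,0,0,0,0],[-0.02,0,0,0,0],[0,0,0,0,0]]]'>/dev/null; python3 goto.py
```

```text
t 20.0 now stand [ 64.8 -37.4] tip z 68.0 yaw -89.96 F [ 0.8 -0.6  1.5] op 0.0
t 20.25 now stand [ 64.8 -28.7] tip z 67.7 yaw -89.99 F [ 2.1 -7.5  1.8] op 0.0
```

```bash
python3 -m creep '[[[-0.015,0,0,0,0],[0,0,0,0,0],[0,0,0,0,0]]]'>/dev/null; python3 goto.py; python3 -m creep '[[[-0.01,0,0,0,0],[-0.005,0,0,0,0],[0,0,0,0,0],[0,0,0,0,0]]]'>/dev/null; python3 goto.py
```

```text
t 20.5 now stand [ 64.8 -28.1] tip z 67.7 yaw -90.04 F [  4.1 -19.7  -1.1] op 0.0
t 20.83 now stand [ 64.9 -27.3] tip z 67.8 yaw -90.07 F [  7.7 -33.1  -2.5] op 0.0
```

```bash
python3 -m creep '[[[0.1,0,0,0,0],[0.1,0,0,0,0],[0.1,0,0,0,0],[0,0,-0.2,0,0],[0,0,-0.2,0,0],[0,0,-0.2,0,0],[0.15,0.15,0,0,0],[0.15,0.15,0,0,0]]]'>/dev/null; python3 -m creep '[[[0.15,0.1,0,0,0],[0.15,0.1,0,0,0],[0.15,0.1,0,0,0],[0.15,0.1,0,0,0],[0.15,0.1,0,0,0],[0.15,0.1,0,0,0],[0,0,0,0,0],[0,0,0,0,0]]]'>/dev/null; python3 goto.py
python3 - <<'E'
from h import *
p=snapshot("top");f=p["frame"][90:240,180:370];a=cv2.resize(f[:,:,::-1],None,fx=3.2,fy=3.2,interpolation=2)
print(bluetop(p,(.6,.09)))
for d in nets.landmark_of(p,"bookend_lug")[:1]:print(p2w(p,d["uv"],.09))
p=snapshot("scene");b=cv2.resize(p["frame"][200:300,180:370,::-1],None,fx=3.2,fy=3.2,interpolation=2)
for d in nets.landmark_of(p,"bookend_lug")[:1]:print(p2w(p,d["uv"],.09))
o=np.vstack([a,b]);cv2.imwrite("pics/c7.png",cv2.resize(o,None,fx=.74,fy=.74,interpolation=3))
E
```

```text
t 22.17 now stand [-115.5 -322.2] tip z 187.5 yaw -90.2 F [-1.2  0.3  0.8] op 0.0
((array([607.8,  98.6]), array([100. , 147.9]), 1.66), array([ 220,  140,   55,   37, 1379], dtype=int32))
[[0.63661597 0.00510702 0.09      ]]
[[0.64099349 0.00670433 0.09      ]]
```

View pics/c7.png

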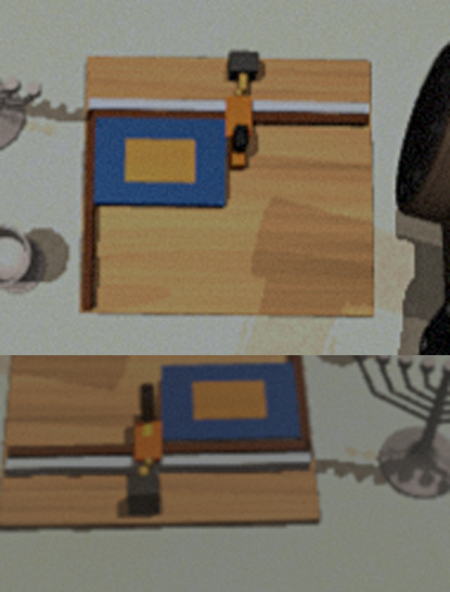

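Both views show the bookend home beside the book, past the catch and level with the catch housing. One last check compares the book's yaw with the rail.

```bash
python3 - <<'E'
from h import *
p=snapshot("top");f=p["frame"].astype(float);g=cv2.GaussianBlur(f,(3,3),0)
blue=g[:,:,2]-g[:,:,0]; br=g.sum(2)
def edge(img,cols,r0,r1,sgn,z):
    pts=[]
    for c in cols:
        d=sgn*np.diff(img[r0:r1,c]);d=np.clip(d,0,None);i=d.argmax();w=d[max(i-2,0):i+3];k=np.arange(max(i-2,0),max(i-2,0)+len(w))
        pts.append((c,r0+.5+(w*k).sum()/w.sum()))
    W=p2w(p,np.array(pts),z)*1000
    vx,vy,x,y=cv2.fitLine(W[:,:2].astype(np.float32),cv2.DIST_HUBER,0,.01,.01).ravel()
    return round(float(np.degrees(np.arctan2(-vx*np.sign(vy),abs(vy)))),2),round(float(x+(97-y)*vx/vy),1)
cols=range(226,270)
r=int(w2p(p,[.608,.097,.042])[0,1]);print(r)
print("book front",edge(blue,cols,r+8,r+30,-1,.042),"book back",edge(blue,cols,r-30,r-8,1,.042))
rr=int(w2p(p,[.68,.097,.03])[0,1]);print("rail/wood back edge",edge(br,cols,rr-12,rr+6,1,.03))
rf=int(w2p(p,[.435,.02,.014])[0,1]);print("board front",edge(br,range(222,330),rf-8,rf+8,1,.014))
rb=int(w2p(p,[.745,.02,.014])[0,1]);print("board back",edge(br,range(300,330),rb-8,rb+8,-1,.014),edge(br,range(222,272),rb-8,rb+8,-1,.014))
E
```

```text
157
book front (0.61, 556.8) book back (0.8, 659.1)
rail/wood back edge (0.15, 685.0)
board front (0.94, 432.0)
board back (1.68, 741.1) (1.62, 743.6)
```

```bash
python3 -c "
from plant import workorder;print(workorder.close_job())"
```

```text
the job is handed in; nothing more can be done
None
```

I handed the job in at about 22 s of the 61 s: the bookend went fully open first, the blue book is square in the corner touching both stops, and the bookend is past its catch and fully home; I never touched the goblet, tin or candelabrum.

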